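# Hang the dial thermometer on the spring-gate hook

### The job

Hang the dial thermometer by its wire loop on the spring-gate hook of the stand, with the dial facing outward, away from the post: press the loop in past the gate, right down to the bottom of the hook, so that the gate has snapped shut above it, then let go and leave it hanging still. Feel your way and do not force the hook: more than 15 N on it bends it. Leave the jar, the bowl and the cup where they stand.

Things in the scene. Friction and masses are not known exactly. Their poses are not given: they have to be found in the camera images.
- thermometer_center (a point): Centre of a dial thermometer's housing (0.10-0.20 kg): steel box 56 mm wide (y), 26 thick (x), 64 high (z), standing upright on the counter, centre 32 mm up; grip it by the two sides 56 mm apart. -x points out of the front, where a white dial 47 mm across with black graduations and a pointer stands 2.5 mm proud; +x out of the plain back with one small screw.
- thermometer_loop (a point): Middle of the top bar, on its axis, of the stiff wire loop on the thermometer's top, 61 mm above the housing's centre. Wire 4 mm thick; the bar runs along the thermometer's y between two upright legs. The opening in the loop is 24 mm wide and 27 mm high, seen along the thermometer's x. Same axes as thermometer_center.
- thermometer_dial (a point): Middle of the thermometer's dial face, 15 mm in front (-x) of the housing's centre. Same axes.
- hook_seat (a point): Middle of the flat bottom inside the hook, on its upper surface, 250 mm above the counter. -x points outward (away from the post), +x back along the arm to the post, y across, z up. Square-bottomed J hook of steel bar 10 mm wide (y), 5 mm thick: inside, 16 mm from the nose's inner face (8 mm outward of this point) to the shank's inner face (8 mm behind it); underside 5 mm below it.
- hook_nose (a point): Top of the hook's rounded free nose (5 mm thick, 10 mm wide), 16 mm above the hook's bottom and 10.5 mm outward of its middle. Same axes as hook_seat.
- post_top (a point): Top centre of the fixed stand's post (19 mm thick, with a collar 26 mm across, its top 274 mm above the counter), 100 mm behind the hook's middle. From it a level arm 10 mm wide, 261 to 268 mm up, runs outward to the hook. Base plate 175 x 130 x 8 mm, reaching 145 mm outward and 30 mm behind the post. Same axes as hook_seat.
- gate (a joint): Spring gate, a steel tongue 8 mm wide across the hook's mouth. rad: 0 shut, level, 13 mm above the hook's bottom, hinged on the shank's inner face, free end 0.5 mm short of the nose. Pressed from above it swings down to a hard stop at 1.0 (some 2.5 N to start, 3 to 8 later). A bar gets past the free end only while pressed against the nose's inner face (within 1 mm) and nearly at the bottom.
- jar_center (a point): Middle of an amber glass jar, 60 mm across and 85 mm high: leave it.
- bowl_center (a point): Middle of a white bowl, 110 mm across and 52 mm high: leave it.
- cup_center (a point): Middle of a white plastic cup, 72 mm across and 80 mm high: leave it.
Things that resemble listed ones, but are neither listed nor needed, are in the scene too. Of the things that look like the part that bears thermometer_center, take the one that is farthest to the robot's right at the start.

How it is judged (in metres and radians):
On the way:
1. the loop is pressed against the gate from above and pushes it open (value of joint gate above 0.35 rad and distance between thermometer_loop and hook_seat below 0.022 m), for 0.05 s.
At the end, for the whole second after the job is handed in: The thermometer hangs free and still (under 30 mm/s): loop bar at the bottom of the hook (axis at most 4.5 mm above it), gate shut above it (under 0.12 rad), dial on the outward side facing outward within 0.45 rad, housing upright within 0.25 rad (z of thermometer_loop in the frame of hook_seat between -0.001 and 0.0045 m and x of thermometer_loop in the frame of hook_seat between -0.009 and 0.009 m and y of thermometer_loop in the frame of hook_seat between -0.014 and 0.014 m and x of thermometer_dial in the frame of hook_seat below -0.003 m and angle between the x axis of thermometer_center and the x axis of hook_seat, either way round below 0.45 rad and value of joint gate below 0.12 rad and linear speed of thermometer below 0.03 m/s and angle between thermometer_center's own z axis and vertical below 0.25 rad); the robot touches nothing.
It fails at once if more than 15 N on the stand or its hook (contact force between anything else and stand above 15 N).
It fails at once if the jar, the bowl or the cup is pushed more than 25 mm (distance of any of jar_center, bowl_center, cup_center from where it was at the start of the episode above 0.025 m).
It also fails if it takes over 72 s, if anything falls off the work surface, if the arm or the gripper's body presses on something with over 40 N, if the wrist force passes 120 N, or if a joint passes its speed limit or range.

### The arm

A 6-joint arm with a two-finger parallel gripper is mounted at the origin on the work surface. World frame = base frame: x ahead of the robot, y to its left, z up, the work surface at z = 0. Lengths are in mm, angles in rad, forces in N, time in s.
With the tool pointing down it reaches from about 350 to 775 mm from the base axis. Payload 7.3 kg.
Tool frame: the origin (TCP) lies at the very end of the fingers, on their centre line; the grasp point (between the pads) lies 19 mm behind it; x points along the fingers, y is the direction in which the jaws open and shut, and the axes are right-handed (so a half turn about x gives the same grasp; the last joint's range is limited). The gripper opens to 92 mm and grips with 3 to 60 N. Pads are 19 mm wide; open, the fingers measure 130 mm over their backs; the gripper's body (75 mm by 190 mm) begins 47 mm behind the grasp point.
Start: joints at [1.148, 0.342, 1.524, -0, 1.275, -0.146], TCP at [143.456, 505.04, 226.741] pointing down, gripper open.
Joint ranges: [-2.53, 2.53], [-0.77, 2.02], [0.04, 2.7], [-1, 4.14], [0.28, 2.66], [-3.11, 3.11]. Speed limits (rad/s): [2.57, 2.57, 3.14, 3.14, 3.14, 3.14].

### API

Orientations are given as [roll, pitch, yaw] about the fixed x, y, z axes, in that order (R = Rz(yaw) Ry(pitch) Rx(roll)).
In Python, from plant import bot gives the robot as it stands.
- The arm moves only by the tool step_arm, never from a script. Its argument "targets" is a list that holds one entry, the list of rows, each a list of 4 numbers: the shift along the tool's x, y, z in m, then the turn about the tool's x in degrees. A call has exactly 5 rows; each row is the pose to reach, as a shift and turn from the pose measured when the call began, along the tool's axes at that moment; what a row does not reach only later rows make up. A row lasts 1/12 s, in which the tool goes at most 41.7 mm and 7.16 degrees, less where a joint would pass 70% of its speed; a pose out of reach is approached as far as the arm can. A call with a gripper value outside its range is refused whole. "jaw" is the closure, from 0 (fully open) to 1 (shut), set as the call begins (left out, the last holds). The fingers move at their own pace and stop on an object; the grip force is fixed at half the most. Time passes only in rows, so rows that repeat a pose let the fingers close, or fill a call up. It gives the time, the measured TCP pose, the force and the opening at its end, in the units of the state.
- bot.get_obs(): the state, without advancing time (a new reading comes with each control period).
- bot.capture(name): name is "side" or "top" or "wrist"; returns a dict with "color" (420x560x3 uint8, red, green, blue), "depth" (420x560 float32, mm along the optical axis (not along the pixel's ray), 0 where there is no reading), "fov_y" (degrees; the focal length in pixels is half the picture's height over the tangent of half this angle, whatever the lens; pixels are square), "cx", "cy" (the principal point, pixels), "dist_coeffs" ([k1, k2, p1, p2, k3] as OpenCV has them; the pictures are not rectified), "rvec" (rotation vector, rad) and "tvec" (3), from world to camera coordinates, as OpenCV has them. Camera axes: x right, y down, z forward; pixel columns grow to the right and rows downward; lengths in mm; the calibration is good to about 2 mm. A picture is of the moment at which its call begins.
- bot.close_job(): hands the job in, once; it reports no verdict.
The state is a dict: "time": time; "joint_positions": joint angles; "dq": joint speeds; "tau": joint torques, N m; "tool_pos": TCP position; "tcp_rot": TCP orientation; "contact_force": force on the tool from outside, world axes, zero at the start; "moment": the same for the moment, N m; "grip_width": finger opening in mm.
Only numpy, scipy, OpenCV 4.12 (cv2) and the standard library are available. Lean on these libraries where they do the work, as an engineer would, in place of code of your own. Each camera call takes 0.05 s, during which the arm holds its last target. There are 200 camera calls.

## Working session

There is one attempt and no reset: what is moved stays moved. The work goes in short steps, Python scripts to look and compute and a tool call to move; the robot and the scene stay as the last step left them, time stands still between calls to the robot, and variables do not carry over. Pictures are saved under pics/ and viewed, about 8 in all and at most 12, crops included, and the job is handed in when it is done.

Besides the shell and the picture viewer there is one more tool, called as a command line: name --argument value ..., lists and objects as JSON in quotes. step_arm: Moves the arm, as the interface text tells. Its arguments: {"type":"object","properties":{"targets":{"type":"array","items":{"type":"array","items":{"type":"array","items":{"type":"number"}}}},"jaw":{"type":"number"}},"required":["targets"]}

```bash
mkdir -p pics; ls; cat > h.py <<'E'
import numpy as np, cv2
from plant import bot
def cam(n):
    c=bot.capture(n); f=c['color'].shape[0]/2/np.tan(np.radians(c['fov_y'])/2)
    c['K']=np.array([[f,0,c['cx']],[0,f,c['cy']],[0,0,1.]]); c['R']=cv2.Rodrigues(np.array(c['rvec'],float))[0]; c['t']=np.array(c['tvec'],float).ravel(); return c
def cloud(c):
    h,w=c['depth'].shape; u,v=np.meshgrid(np.arange(w),np.arange(h))
    p=cv2.undistortPoints(np.stack([u,v],-1).reshape(-1,1,2).astype(np.float64),c['K'],np.array(c['dist_coeffs'],float)).reshape(h,w,2)
    d=c['depth'].astype(float); P=np.dstack([p*d[...,None],d]); W=(P-c['t'])@c['R']; W[d==0]=np.nan; return W
def proj(c,p): return cv2.projectPoints(np.array(p,float).reshape(-1,1,3),np.array(c['rvec'],float),c['t'],c['K'],np.array(c['dist_coeffs'],float))[0].reshape(-1,2)
def save(n,im): cv2.imwrite('pics/'+n+'.png',im[...,::-1])
E
python3 - <<'E'
from h import *
s=bot.get_obs(); print(s)
for n in ['top','side']:
    c=cam(n); save(n+'0',c['color']); np.savez(n+'0.npz',W=cloud(c),C=c['color']); print(n,c['fov_y'],-c['R'].T@c['t'],c['R'][2])
E
```

```text
pics
{'time': 0.0, 'joint_positions': array([ 1.14796434e+00,  3.42711297e-01,  1.52500855e+00,  2.04733266e-05,
        1.27537868e+00, -1.46013740e-01]), 'dq': array([ 6.43578463e-04, -8.23554399e-04,  1.07204213e-03,  5.70729201e-05,
       -6.32373985e-05, -7.71612857e-04]), 'tau': array([-3.94624039e-04, -4.31230259e+01, -2.44220066e+01,  7.17854965e-02,
        5.58582775e-02, -1.40252309e-04]), 'tool_pos': array([143.29566259, 504.65359706, 226.05384062]), 'tcp_rot': array([-1.7298101 ,  1.56929033, -2.00663432]), 'contact_force': array([0.83260542, 0.31319407, 0.35623643]), 'moment': array([-0.02811833,  0.03635491, -0.03734034]), 'grip_width': 91.64586181080826}
top 42.126142670761986 [ 175.0258933   -19.49547967 1730.00188015] [ 0.21804326  0.018114   -0.97577099]
side 48.90885158278519 [ 478.48702385 -786.34164749  808.64245018] [ 0.04781665  0.78118267 -0.62246863]
```

View pics/top0.png

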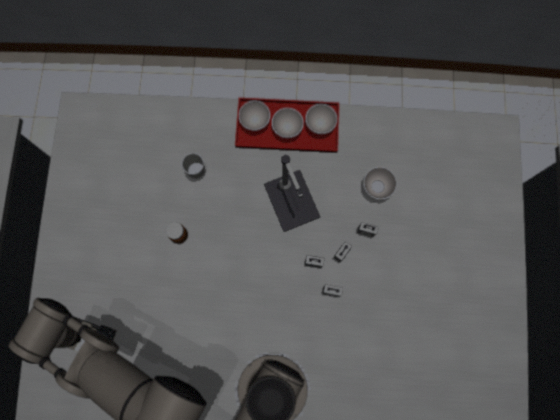

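View pics/side0.png

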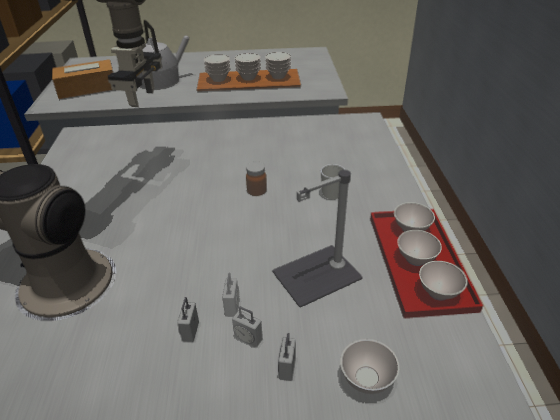

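Top view: four thermometers at (315,261), (333,290), (343,251) and (368,229). The rightmost is at (368,229), which is (287,356) in the side view. The stand is at (290,195), with the hook toward the robot, and jar, cup and bowl at (177,232), (194,165), (378,184).

```bash
python3 - <<'E'
from h import *
for n,(u,v) in [('top',(368,229)),('side',(287,350))]:
    D=np.load(n+'0.npz'); W=D['W']; 
    c0=np.nanmedian(W[v-3:v+4,u-3:u+4].reshape(-1,3),0); print(n,c0)
    P=W[max(0,v-60):v+60,u-60:u+60].reshape(-1,3); C=D['C'][max(0,v-60):v+60,u-60:u+60].reshape(-1,3)
    m=(np.hypot(P[:,0]-c0[0],P[:,1]-c0[1])<60)
    for lo,hi in [(20,55),(56,70),(70,100)]:
        k=m&(P[:,2]>lo)&(P[:,2]<hi); Q=P[k]
        if len(Q)>4:
            r=cv2.minAreaRect(Q[:,:2].astype(np.float32)); print(lo,hi,k.sum(),Q.mean(0).round(1),Q.min(0).round(),Q.max(0).round(),r)
    # stand
    A=W.reshape(-1,3)
    s=(A[:,0]>400)&(A[:,0]<750)&(abs(A[:,1])<150)
    for lo,hi in [(4,12),(100,200),(240,258),(255,272),(270,285)]:
        Q=A[s&(A[:,2]>lo)&(A[:,2]<hi)]
        if len(Q)>4: print('stand',lo,hi,len(Q),Q.mean(0).round(1),Q.min(0).round(),Q.max(0).round(),cv2.minAreaRect(Q[:,:2].astype(np.float32)))
im=np.hstack([cv2.resize(np.load('side0.npz')['C'][310:390,240:340],(500,400),interpolation=3)[:, :400],cv2.resize(np.load('side0.npz')['C'][160:240,280:360],(400,400),interpolation=3)])
save('crop1',np.clip(im.astype(float)*1.6,0,255).astype(np.uint8))
E
```

```text
top [ 507.27907534 -270.40315603   64.82965275]
20 55 51 [ 501.2 -265.1   37.5] [ 493. -297.   20.] [ 527. -244.   54.] ((501.939208984375, -266.452880859375), (59.23759841918945, 20.294818878173828), 56.773746490478516)
56 70 131 [ 509.6 -270.7   63.6] [ 493. -302.   57.] [ 528. -242.   70.] ((510.31622314453125, -271.8953857421875), (55.917816162109375, 29.34528160095215), 77.3978042602539)
70 100 23 [ 511.5 -269.9   85. ] [ 501. -297.   70.] [ 522. -252.   99.] ((513.4571533203125, -274.8701477050781), (21.389707565307617, 43.72281265258789), 4.310768127441406)
stand 4 12 2914 [576.2  -5.4   7.2] [ 400. -150.    4.] [750. 150.  12.] ((575.1910400390625, 0.0865936279296875), (299.6040344238281, 349.685302734375), 89.96420288085938)
stand 100 200 58 [646.2  -1.8 151.5] [642. -12. 100.] [654.   6. 198.] ((647.413330078125, -3.3834896087646484), (10.361721992492676, 18.413095474243164), 6.885221004486084)
stand 240 258 13 [578.1 -34.5 249.5] [550. -55. 241.] [645.   3. 255.] ((597.5822143554688, -24.69751739501953), (106.62513732910156, 8.997058868408203), 29.935956954956055)
stand 25
[... 1074 characters left out ...]
1914)
stand 100 200 296 [650.8 -10.2 151.9] [642. -16. 100.] [662.   0. 200.] ((650.678955078125, -8.638729095458984), (13.19871997833252, 18.900676727294922), 73.30487060546875)
stand 240 258 123 [605.6 -30.4 249.8] [549. -58. 240.] [662.  -3. 258.] ((605.1968994140625, -27.69294548034668), (120.84418487548828, 16.043222427368164), 22.4480037689209)
stand 255 272 335 [606.5 -29.  265.9] [549. -57. 255.] [664.  -6. 272.] ((605.6668701171875, -27.541683197021484), (122.11547088623047, 18.922719955444336), 20.833110809326172)
stand 270 285 99 [643.6 -10.5 273.7] [571. -46. 270.] [664.  10. 278.] ((619.8076171875, -23.961326599121094), (99.52118682861328, 24.80484390258789), 30.766334533691406)
```

View pics/crop1.png

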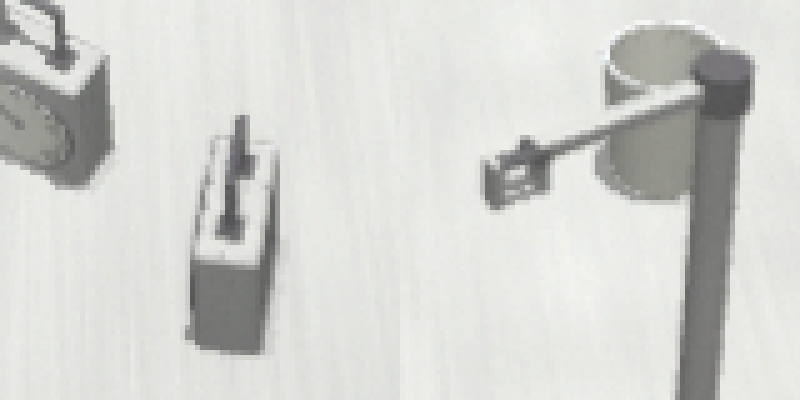

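```bash
cat >> h.py <<'E'
from scipy.spatial.transform import Rotation as Ro
def pose():
    s=bot.get_obs(); R=Ro.from_euler('xyz',s['tcp_rot']).as_matrix(); return s,np.array(s['tool_pos']),R
def yaw_y(R): return np.degrees(np.arctan2(R[1,1],R[0,1]))
def plan(target,yaw=None):
    s,p,R=pose(); d=R.T@(np.array(target,float)-p)
    y=yaw_y(R); t=0 if yaw is None else -((yaw-y+90)%180-90)
    print('t',round(s['time'],2),'tcp',p.round(1),'yawY',round(y,2),'q6',round(s['joint_positions'][5],3),'F',np.round(s['contact_force'],2),'w',round(s['grip_width'],1),'shift mm',d.round(1),'turn',round(t,2))
E
python3 - <<'E'
from h import *
s,p,R=pose(); print(R.round(3)); plan([400,140,240]); plan([490,-274,240],77.3)
# hook geometry from side/top: top of arm
for n in ['top','side']:
    A=np.load(n+'0.npz')['W'].reshape(-1,3); s=(A[:,0]>530)&(A[:,0]<690)&(abs(A[:,1]+20)<60)
    Q=A[s&(A[:,2]>262)&(A[:,2]<269.5)&(A[:,0]<630)]; vx,vy,x0,y0=cv2.fitLine(Q[:,:2].astype(np.float32),cv2.DIST_HUBER,0,.01,.01).ravel()
    print(n,len(Q),np.degrees(np.arctan2(vy,vx)),x0,y0,Q[:,0].min(),Q[:,1].min())
    Q=A[s&(A[:,2]>271.5)&(A[:,2]<277)&(A[:,0]>630)]; print('collar',len(Q),(Q[:,:2].min(0)+Q[:,:2].max(0))/2,np.ptp(Q,0),Q[:,2].mean())
    Q=A[(A[:,0]>450)&(A[:,0]<760)&(A[:,1]>-130)&(A[:,1]<130)&(A[:,2]>6)&(A[:,2]<11)]
E
```

```text
[[-0.001  0.273  0.962]
 [-0.001  0.962 -0.273]
 [-1.    -0.001 -0.   ]]
t 0.1 tcp [143.3 504.7 226.1] yawY 74.14 q6 -0.146 F [-0.53 -0.56 -0.29] w 91.3 shift mm [ -13.6 -280.7  346.6] turn 0
t 0.1 tcp [143.3 504.7 226.1] yawY 74.14 q6 -0.146 F [-0.53 -0.56 -0.29] w 91.3 shift mm [ -13.1 -654.3  546.3] turn -3.16
top 73 26.292858 588.88916 -33.069973 551.6935102616067 -54.65338465278115
collar 36 [647.96720946  -3.90094852] [30.99506671 26.56514399  5.05780076] 274.5035436169474
side 180 26.058847 589.5627 -36.04508 549.427049315445 -56.785414764768966
collar 74 [652.04067561  -4.12078981] [23.2692585  28.23998641  5.29379938] 274.5717419367251
```

step_arm --targets '[[[-0.003,-0.025,0.032,0],[-0.006,-0.05,0.064,0],[-0.009,-0.075,0.096,0],[-0.012,-0.1,0.128,0],[-0.014,-0.125,0.16,0]]]' --jaw 0

```text
time: 0.52
tool_pos: [263.5, 339.1, 240.2]
tcp_rot: [-1.728, 1.569, -2.004]
contact_force: [0.0, 0.6, 0.8]
grip_width: 91.9
```

step_arm --targets '[[[0,-0.025,0.032,0],[0,-0.05,0.064,0],[0,-0.075,0.096,0],[0,-0.1,0.128,0],[0,-0.125,0.16,0]]]'

```text
time: 0.93
tool_pos: [383.9, 173.4, 240.3]
tcp_rot: [-1.842, 1.569, -2.118]
contact_force: [1.1, 0.9, 0.4]
grip_width: 91.7
```

step_arm --targets '[[[0,-0.037,0.018,0],[0,-0.074,0.036,0],[0,-0.111,0.054,0],[0,-0.148,0.072,0],[0,-0.185,0.09,0]]]'

```text
time: 1.35
tool_pos: [419.8, -31.2, 240.5]
tcp_rot: [-1.949, 1.569, -2.225]
contact_force: [1.4, -0.0, -0.8]
grip_width: 92.2
```

```bash
python3 -c "
from h import *
plan([500,-274,200],77.3)"
```

```text
t 1.35 tcp [419.8 -31.2 240.5] yawY 74.18 q6 -1.55 F [ 1.4  -0.03 -0.78] w 92.2 shift mm [  40.7 -211.7  143.4] turn -3.12
```

step_arm --targets '[[[0.01,-0.035,0.024,0],[0.02,-0.07,0.048,0],[0.03,-0.105,0.072,0],[0.04,-0.14,0.096,-1],[0.04,-0.175,0.12,-3]]]'

```text
time: 1.77
tool_pos: [483.5, -224.2, 199.1]
tcp_rot: [-3.139, 1.567, 2.92]
contact_force: [0.3, 1.1, 0.4]
grip_width: 91.6
```

```bash
python3 - <<'E'
from h import *
plan([510,-274,160],77.3)
c=cam('wrist'); save('w1',c['color']); W=cloud(c); print(-c['R'].T@c['t'])
np.savez('w1.npz',W=W)
A=W.reshape(-1,3); m=np.hypot(A[:,0]-510,A[:,1]+274)<55
for lo,hi in [(58,70),(72,100)]:
    Q=A[m&(A[:,2]>lo)&(A[:,2]<hi)]
    if len(Q)>9: print(len(Q),Q.mean(0),cv2.minAreaRect(Q[:,:2].astype(np.float32)))
E
```

```text
t 1.77 tcp [ 483.5 -224.2  199.1] yawY 77.2 q6 -1.924 F [0.28 1.12 0.37] w 91.6 shift mm [ 38.9 -42.7  37. ] turn -0.1
[ 405.20307657 -206.80841408  357.35055725]
1491 [ 508.16753203 -270.53070109   63.81210843] ((509.6768798828125, -271.66400146484375), (55.53217697143555, 25.400516510009766), 77.30609130859375)
272 [ 509.81779482 -271.46796571   90.60215485] ((510.4925537109375, -271.5576171875), (31.47573471069336, 4.62338924407959), 77.26235961914062)
```

View pics/w1.png

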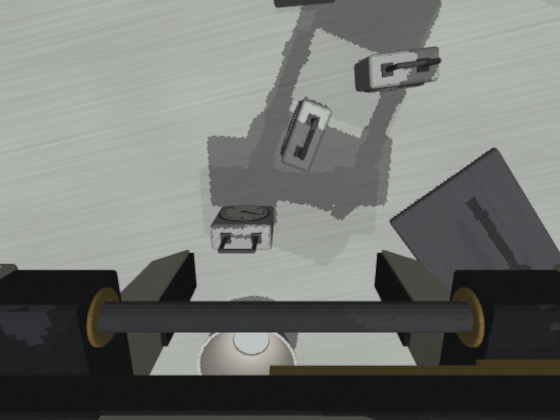

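Wrist view: the target is at (242,230) and its dial (245,213) faces the camera, i.e. world −x. That means turning it +39° in yaw will align it with the hook.

step_arm --targets '[[[0.008,-0.008,0.007,0],[0.016,-0.016,0.014,0],[0.024,-0.025,0.021,0],[0.032,-0.034,0.029,0],[0.039,-0.041,0.0365,0]]]'

```text
time: 2.23
tool_pos: [512.6, -279.7, 159.3]
tcp_rot: [-1.802, 1.566, -2.025]
contact_force: [-0.3, 1.0, -0.1]
grip_width: 91.9
```

```bash
python3 - <<'E'
from h import *
W=np.load('w1.npz')['W']
for u,v in [(290,317),(240,310),(350,395),(290,390),(320,367),(150,310),(185,262)]: print(u,v,(W[v,u]-[483.5,-224.2,199.1]).round())
plan([510,-272.2,49],77.3)
E
```

```text
290 317 [-28.   7.  83.]
240 310 [-32.  -5.  83.]
350 395 [-21.  18. 103.]
290 390 [-24.   6. 103.]
320 367 [-19.  12.  92.]
150 310 [-36. -28.  81.]
185 262 [-19. -44.  11.]
t 2.23 tcp [ 512.6 -279.7  159.3] yawY 77.22 q6 -1.974 F [-0.33  1.05 -0.12] w 91.9 shift mm [110.3   7.2  -4. ] turn -0.08
```

step_arm --targets '[[[0.02,0.003,-0.002,0],[0.045,0.007,-0.004,0],[0.065,0.007,-0.004,0],[0.085,0.007,-0.004,0],[0.09,0.007,-0.004,0]]]'

```text
time: 2.65
tool_pos: [508.6, -270.5, 66.0]
tcp_rot: [-2.854, 1.564, -3.076]
contact_force: [-0.9, 0.4, -0.4]
grip_width: 91.8
```

```bash
python3 - <<'E'
from h import *
plan([510,-272.2,49],77.3)
E
```

```text
t 2.65 tcp [ 508.6 -270.5   66. ] yawY 77.26 q6 -1.965 F [-0.86  0.4  -0.37] w 91.8 shift mm [17.  -1.3  1.8] turn -0.04
```

step_arm --targets '[[[0.008,-0.001,0.001,0],[0.014,-0.0013,0.0018,0],[0.017,-0.0013,0.0018,0],[0.017,-0.0013,0.0018,0],[0.017,-0.0013,0.0018,0]]]'

```text
time: 3.07
tool_pos: [510.4, -272.5, 49.6]
tcp_rot: [-2.735, 1.565, -2.958]
contact_force: [0.9, -0.0, 0.1]
grip_width: 91.6
```

step_arm --targets '[[[0,0,0,0],[0,0,0,0],[0,0,0,0],[0,0,0,0],[0,0,0,0]]]' --jaw 1

```text
time: 3.48
tool_pos: [510.5, -272.5, 49.8]
tcp_rot: [-2.684, 1.565, -2.906]
contact_force: [0.5, -0.3, -0.3]
grip_width: 63.2
```

step_arm --targets '[[[0,0,0,0],[0,0,0,0],[0,0,0,0],[0,0,0,0],[0,0,0,0]]]'

```text
time: 3.9
tool_pos: [510.5, -272.5, 49.9]
tcp_rot: [-2.684, 1.565, -2.907]
contact_force: [0.0, 0.4, 0.4]
grip_width: 55.7
```

```bash
python3 - <<'E'
from h import *
s,p,R=pose(); print(R.round(4)); plan([510,-272.2,49],77.3)
E
```

```text
[[-0.0052  0.2204  0.9754]
 [-0.0013  0.9754 -0.2205]
 [-1.     -0.0024 -0.0048]]
t 3.9 tcp [ 510.5 -272.5   49.9] yawY 77.26 q6 -1.966 F [0.04 0.43 0.45] w 55.7 shift mm [ 0.9  0.2 -0.5] turn -0.04
```

step_arm --targets '[[[-0.01,0,0,0],[-0.03,0,0,0],[-0.06,0,0,0],[-0.09,0,0,0],[-0.12,0,0,0]]]'

```text
time: 4.32
tool_pos: [510.7, -272.1, 171.5]
tcp_rot: [-2.786, 1.565, -3.008]
contact_force: [0.1, -0.0, -0.9]
grip_width: 55.7
```

step_arm --targets '[[[-0.02,0.01,0,-2],[-0.04,0.03,0,-7],[-0.055,0.06,-0.01,-13],[-0.058,0.085,-0.02,-18],[-0.058,0.1,-0.03,-20]]]'

```text
time: 4.73
tool_pos: [504.2, -165.9, 231.5]
tcp_rot: [-2.864, 1.567, -2.732]
contact_force: [-0.4, 0.2, -2.8]
grip_width: 55.4
```

```bash
python3 - <<'E'
from h import *
plan([498,-79.5,228],116.2)
E
```

```text
t 4.73 tcp [ 504.2 -165.9  231.5] yawY 97.59 q6 -2.163 F [-0.41  0.19 -2.81] w 55.4 shift mm [ 3.4 86.4  5.3] turn -18.61
```

step_arm --targets '[[[0.001,0.015,0,-4],[0.002,0.035,0.001,-9],[0.003,0.055,0.003,-14],[0.0034,0.075,0.005,-18],[0.0034,0.0864,0.0053,-18.6]]]'

```text
time: 5.15
tool_pos: [497.6, -77.6, 228.4]
tcp_rot: [2.911, 1.567, -2.911]
contact_force: [0.2, 0.5, -2.1]
grip_width: 55.7
```

step_arm --targets '[[[0,0,0,0],[0,0,0,0],[0,0,0,0],[0,0,0,0],[0,0,0,0]]]'

```text
time: 5.57
tool_pos: [497.6, -78.6, 228.4]
tcp_rot: [2.961, 1.567, -2.863]
contact_force: [0.5, -0.1, -1.6]
grip_width: 55.4
```

```bash
python3 - <<'E'
from h import *
plan([498,-79.5,228],116.2)
c=cam('side'); save('s2',c['color']); W=cloud(c); np.savez('s2.npz',W=W,C=c['color'])
s,p,R=pose()
L=p+[0,0,43.1]; u0,v0=proj(c,L)[0]; print('loop pred px',u0,v0,'seat',proj(c,[560.8,-48.6,250]))
x0,y0=int(u0)-30,int(v0)-45
im=cv2.resize(c['color'][y0:y0+90,x0:x0+120],(800,600),interpolation=2); print('crop',x0,y0)
save('s2c',np.clip(im.astype(float)*1.6,0,255).astype(np.uint8))
w=cam('wrist'); save('w2',w['color'])
E
```

```text
t 5.57 tcp [497.6 -78.6 228.4] yawY 116.3 q6 -2.337 F [ 0.54 -0.06 -1.59] w 55.4 shift mm [ 0.4 -1.  -0.1] turn 0.1
loop pred px 271.50608625804483 199.5878308786976 seat [[302.48375042 197.36154972]]
crop 241 154
```

View pics/s2c.png

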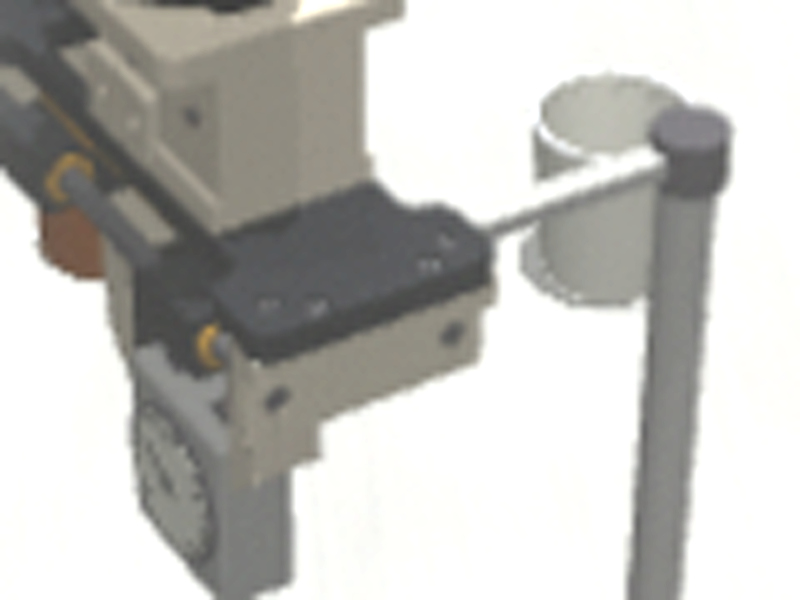

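View pics/w2.png

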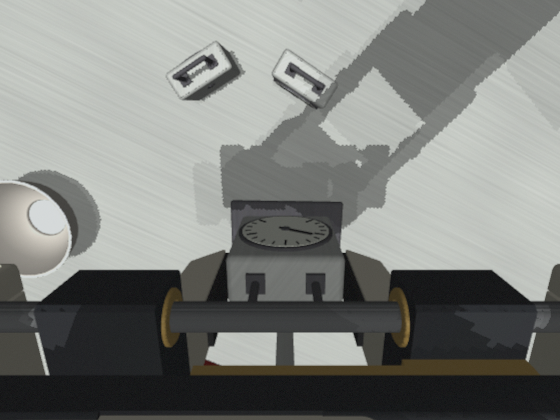

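Side crop: the gripper hides the hook, the thermometer is held upright, and the dial (165,480) faces outward. Wrist view: loop legs at (255,290) and (315,290), with the stand's arm at (285,350) midway between them. I'll cross-check the lateral offset by depth, then go in.

```bash
python3 - <<'E'
from h import *
c=cam('wrist'); A=cloud(c).reshape(-1,3)
s,p,R=pose(); a=np.radians(26.2); u=np.array([np.cos(a),np.sin(a)]); n=np.array([-u[1],u[0]])
S=np.array([560.8,-48.6])
X=(A[:,:2]-S)@u; Y=(A[:,:2]-S)@n; Z=A[:,2]
print('tcp in hook frame',(p[:2]-S)@u,(p[:2]-S)@n)
m=(Z>262)&(Z<271)&(X>5)&(X<85)&(abs(Y)<12); print('arm',m.sum(),np.percentile(Y[m],[2,50,98]),X[m].min() if m.any() else 0, np.polyfit(X[m],Y[m],1) if m.any() else 0, np.median(Z[m]))
m=(Z>247)&(Z<271)&(abs(X+70)<20)&(abs(Y)<20); print('loop',m.sum(),np.percentile(Y[m],[2,50,98]),X[m].mean(),Z[m].max())
m=(Z>236)&(Z<246)&(abs(X+70)<20)&(abs(Y)<40);print('box top',m.sum(),np.percentile(Y[m],[2,98]),np.percentile(X[m],[2,98]),np.median(Z[m]))
plan([*(S-17*u+p[:2]*0),228.2],116.2)
E
```

```text
tcp in hook frame -69.80691546493685 1.3382214922173215Traceback (most recent call last):
  File "<stdin>", line 7, in <module>
    return _quantile_unchecked(
        a, q, axis, out, overwrite_input, method, keepdims, weights)
    return _ureduce(a,
                    func=_quantile_ureduce_func,
    ...<5 lines>...
                    overwrite_input=overwrite_input,
                    method=method)
    r = func(a, **kwargs)
    result = _quantile(arr,
                       quantiles=q,
    ...<2 lines>...
                       out=out,
                       weights=wgt)
    slices_having_nans = np.isnan(arr[-1, ...])
                                  ~~~^^^^^^^^^
IndexError: index -1 is out of bounds for axis 0 with size 0
```

```bash
python3 - <<'E'
from h import *
c=cam('wrist'); W=cloud(c); print(W[350,230:345:4].round(0).tolist())
s,p,R=pose(); a=np.radians(26.2); u=np.array([np.cos(a),np.sin(a)]); n=np.array([-u[1],u[0]]); S=np.array([560.8,-48.6])
A=W.reshape(-1,3); X=(A[:,:2]-S)@u; Y=(A[:,:2]-S)@n; Z=A[:,2]
for nm,m in [('loop',(Z>247)&(Z<273)&(abs(X+70)<20)&(abs(Y)<20)),('box',(Z>234)&(Z<247)&(abs(X+70)<20)&(abs(Y)<33))]:
    print(nm,m.sum(), np.percentile(Y[m],[2,50,98]) if m.sum() else '', np.percentile(X[m],[2,98]) if m.sum() else '', np.median(Z[m]))
print(S-17*u); plan([*(S-17*u),228.2],116.2)
E
```

```text
[[742.0, -39.0, 0.0], [740.0, -35.0, 0.0], [737.0, -30.0, 1.0], [735.0, -25.0, 1.0], [733.0, -20.0, -1.0], [730.0, -15.0, 1.0], [728.0, -10.0, 0.0], [725.0, -6.0, 0.0], [723.0, -1.0, 0.0], [720.0, 4.0, 1.0], [718.0, 9.0, 1.0], [716.0, 14.0, 0.0], [649.0, -11.0, 87.0], [645.0, -8.0, 90.0], [642.0, -5.0, 91.0], [643.0, -0.0, 87.0], [703.0, 37.0, 2.0], [701.0, 42.0, 1.0], [699.0, 47.0, 1.0], [697.0, 53.0, -0.0], [694.0, 57.0, 2.0], [691.0, 62.0, 1.0], [690.0, 67.0, 0.0], [688.0, 72.0, -0.0], [685.0, 77.0, 0.0], [682.0, 81.0, 1.0], [680.0, 86.0, 0.0], [677.0, 91.0, 1.0], [nan, nan, nan]]
loop 294 [-14.35714776 -10.70399553  16.9114344 ] [-72.64843398 -70.59662567] 254.03844119295331
box 6208 [-28.6624332    1.14247871  29.40205481] [-83.86799259 -61.27053024] 242.39355921987925
[545.54660772 -56.1055995 ]
t 5.77 tcp [497.5 -78.1 228.3] yawY 116.35 q6 -2.337 F [ 1.07 -0.24 -1.05] w 55.8 shift mm [-0.1 -1.6 52.8] turn 0.15
```

step_arm --targets '[[[0,-0.0005,0.01,0],[0,-0.0005,0.021,0],[0,-0.0005,0.032,0],[0,-0.0005,0.043,0],[0,-0.0005,0.05,0]]]'

```text
time: 6.18
tool_pos: [544.3, -55.3, 227.9]
tcp_rot: [2.844, 1.568, -2.979]
contact_force: [0.1, -0.3, -1.5]
grip_width: 55.7
```

step_arm --targets '[[[0,0,0.002,0],[0,0,0.004,0],[0,0,0.006,0],[0,0,0.008,0],[0,0,0.009,0]]]'

```text
time: 6.6
tool_pos: [552.4, -51.4, 227.9]
tcp_rot: [2.863, 1.568, -2.959]
contact_force: [-0.8, -0.2, -1.6]
grip_width: 55.6
```

```bash
cat >> h.py <<'E'
def hk():
    s,p,R=pose(); a=np.radians(26.2); u=np.array([np.cos(a),np.sin(a)]); n=np.array([-u[1],u[0]]); S=np.array([560.8,-48.6])
    F=s['contact_force']; print('t',round(s['time'],2),'hook-frame loop',((p[:2]-S)@u).round(2),((p[:2]-S)@n).round(2),(p[2]+43.1-250).round(2),'F',np.round([F[:2]@u,F[:2]@n,F[2]],2),'w',s['grip_width'],'yaw',yaw_y(R).round(2),'down',R[:,0].round(4))
E
python3 -c "
from h import *
hk()"
```

```text
t 6.6 hook-frame loop -8.79 1.25 21.03 F [-0.82  0.17 -1.65] w 55.554148000996754 yaw 116.39 down [-2.9e-03 -5.0e-04 -1.0e+00]
```

step_arm --targets '[[[0,0,0.002,0],[0,0,0.004,0],[0,0,0.006,0],[0,0,0.008,0],[0,0,0.008,0]]]'

```text
time: 7.02
tool_pos: [559.8, -47.7, 227.9]
tcp_rot: [2.854, 1.568, -2.968]
contact_force: [0.4, -1.1, -1.3]
grip_width: 55.4
```

```bash
python3 - <<'E'
from h import *
hk()
c=cam('side'); s,p,R=pose(); u0,v0=proj(c,p+[0,0,43.1])[0]; x0,y0=int(u0)-50,int(v0)-38
save('s3c',np.clip(cv2.resize(c['color'][y0:y0+75,x0:x0+100],(800,600),interpolation=2).astype(float)*1.6,0,255).astype(np.uint8)); print(x0,y0)
E
```

```text
t 7.02 hook-frame loop -0.46 1.26 21.01 F [-0.12 -1.14 -1.33] w 55.40664914113053 yaw 116.39 down [-2.7e-03 -5.0e-04 -1.0e+00]
251 150
```

View pics/s3c.png

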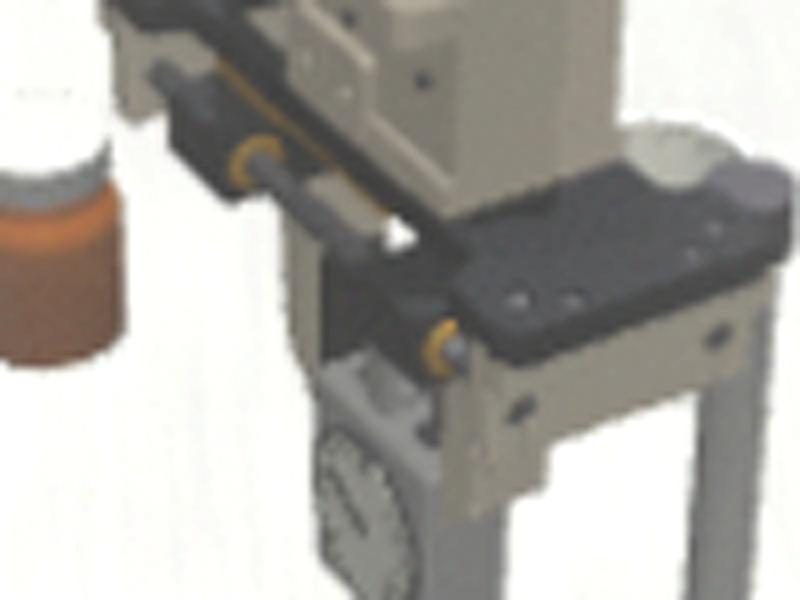

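Side crop: the hook nose shows at (385,380), above the housing top and threaded into the loop, with no contact force. Next I lower onto the gate.

step_arm --targets '[[[0.001,0,-0.0005,0],[0.002,0,-0.001,0],[0.003,0,-0.001,0],[0.004,0,-0.001,0],[0.004,0,-0.001,0]]]'

```text
time: 7.48
tool_pos: [558.5, -48.2, 223.6]
tcp_rot: [2.802, 1.567, -3.021]
contact_force: [0.5, 0.4, -1.4]
grip_width: 55.6
```

step_arm --targets '[[[0.0005,0,0,0],[0.001,0,0,0],[0.0015,0,0,0],[0.002,0,0,0],[0.002,0,0,0]]]'

```text
time: 7.9
tool_pos: [558.6, -48.2, 221.8]
tcp_rot: [2.864, 1.568, -2.958]
contact_force: [-1.1, 0.2, 1.3]
grip_width: 55.3
```

```bash
python3 -c "
from h import *
for i in range(4): hk(); bot.capture('top')"
```

```text
t 7.9 hook-frame loop -1.83 1.31 14.91 F [-0.96  0.65  1.32] w 55.282249965491765 yaw 116.39 down [-3.1e-03 -6.0e-04 -1.0e+00]
t 7.95 hook-frame loop -1.83 1.32 14.9 F [-0.3   0.49  1.22] w 55.63537767864965 yaw 116.39 down [-3.2e-03 -6.0e-04 -1.0e+00]
t 8.0 hook-frame loop -1.83 1.32 14.88 F [ 0.2  -0.02  0.77] w 55.55051927851877 yaw 116.39 down [-3.2e-03 -5.0e-04 -1.0e+00]
t 8.05 hook-frame loop -1.81 1.33 14.88 F [-0.12  0.16  0.95] w 55.683865477830786 yaw 116.39 down [-3.2e-03 -5.0e-04 -1.0e+00]
```

step_arm --targets '[[[0.001,0,-0.0005,0],[0.002,0,-0.001,0],[0.003,0,-0.0015,0],[0.004,0,-0.002,0],[0.004,0,-0.002,0]]]'

```text
time: 8.52
tool_pos: [556.8, -49.3, 217.7]
tcp_rot: [2.929, 1.568, -2.894]
contact_force: [1.2, 0.4, 0.8]
grip_width: 56.0
```

step_arm --targets '[[[0,0,-0.0003,0],[0,0,-0.0006,0],[0,0,-0.0009,0],[0,0,-0.0012,0],[0,0,-0.0012,0]]]'

```text
time: 8.93
tool_pos: [556.4, -49.4, 217.7]
tcp_rot: [2.803, 1.569, -3.019]
contact_force: [5.8, 2.3, 1.3]
grip_width: 55.3
```

```bash
python3 -c "
from h import *
for i in range(4): hk(); bot.capture('top')"
```

```text
t 8.93 hook-frame loop -4.31 1.19 10.84 F [ 6.21 -0.45  1.28] w 55.322386056635324 yaw 116.4 down [-1.4e-03 -2.0e-04 -1.0e+00]
t 8.98 hook-frame loop -4.3 1.19 10.85 F [ 6.56 -0.47  0.45] w 55.802724728776965 yaw 116.4 down [-1.4e-03 -2.0e-04 -1.0e+00]
t 9.03 hook-frame loop -4.29 1.17 10.84 F [ 6.   -0.65 -0.42] w 55.56387311719304 yaw 116.4 down [-1.4e-03 -3.0e-04 -1.0e+00]
t 9.08 hook-frame loop -4.27 1.19 10.85 F [ 6.08 -0.24  0.21] w 55.64500545492869 yaw 116.4 down [-1.4e-03 -2.0e-04 -1.0e+00]
```

step_arm --targets '[[[0.0005,0,-0.0003,0],[0.001,0,-0.0003,0],[0.0015,0,-0.0003,0],[0.002,0,-0.0003,0],[0.002,0,-0.0003,0]]]'

```text
time: 9.55
tool_pos: [556.6, -49.6, 216.1]
tcp_rot: [-2.155, 1.57, -1.694]
contact_force: [3.9, 2.7, 4.4]
grip_width: 55.7
```

```bash
python3 -c "
from h import *
hk()"
```

```text
t 9.55 hook-frame loop -4.19 0.99 9.17 F [4.67 0.75 4.42] w 55.73790252264744 yaw 116.4 down [-0.e+00 -3.e-04 -1.e+00]
```

step_arm --targets '[[[0.0005,0,-0.0003,0],[0.001,0,-0.0003,0],[0.0015,0,-0.0003,0],[0.002,0,-0.0003,0],[0.002,0,-0.0003,0]]]'

```text
time: 9.97
tool_pos: [556.7, -49.7, 214.4]
tcp_rot: [-0.807, 1.57, -0.346]
contact_force: [3.8, 2.3, 4.3]
grip_width: 55.5
```

```bash
python3 -c "
from h import *
hk()"
```

```text
t 9.97 hook-frame loop -4.16 0.8 7.5 F [4.43 0.39 4.28] w 55.470339300946925 yaw 116.4 down [ 1.2e-03 -4.0e-04 -1.0e+00]
```

step_arm --targets '[[[0.0005,0,-0.0002,0],[0.001,0,-0.0002,0],[0.0015,0,-0.0002,0],[0.002,0,-0.0002,0],[0.002,0,-0.0002,0]]]'

```text
time: 10.38
tool_pos: [556.8, -49.9, 212.7]
tcp_rot: [-0.747, 1.569, -0.286]
contact_force: [4.5, 3.1, 4.0]
grip_width: 56.1
```

```bash
python3 -c "
from h import *
hk()"
```

```text
t 10.38 hook-frame loop -4.12 0.63 5.76 F [5.38 0.8  4.03] w 56.1206790198877 yaw 116.4 down [ 2.2e-03 -6.0e-04 -1.0e+00]
```

step_arm --targets '[[[0.0005,0,-0.0002,0],[0.001,0,-0.0002,0],[0.0013,0,-0.0002,0],[0.0016,0,-0.0002,0],[0.0016,0,-0.0002,0]]]'

```text
time: 10.8
tool_pos: [556.9, -50.0, 211.2]
tcp_rot: [-0.708, 1.568, -0.247]
contact_force: [4.0, 1.5, 4.2]
grip_width: 55.5
```

```bash
python3 -c "
from h import *
hk()"
```

```text
t 10.8 hook-frame loop -4.14 0.51 4.34 F [ 4.25 -0.44  4.25] w 55.531998703612054 yaw 116.39 down [ 2.9e-03 -7.0e-04 -1.0e+00]
```

step_arm --targets '[[[0.0003,0,-0.0002,0],[0.0006,0,-0.0002,0],[0.0009,0,-0.0002,0],[0.0012,0,-0.0002,0],[0.0014,0,-0.0002,0]]]'

```text
time: 11.22
tool_pos: [556.9, -50.0, 209.7]
tcp_rot: [-0.612, 1.568, -0.152]
contact_force: [5.1, 3.1, 1.9]
grip_width: 55.4
```

```bash
python3 -c "
from h import *
hk()"
```

```text
t 11.22 hook-frame loop -4.14 0.51 2.77 F [5.95 0.51 1.95] w 55.3970337599662 yaw 116.39 down [ 3.2e-03 -5.0e-04 -1.0e+00]
```

step_arm --targets '[[[0.0003,0,-0.0002,0],[0.0006,0,-0.0002,0],[0.0009,0,-0.0002,0],[0.001,0,-0.0002,0],[0.001,0,-0.0002,0]]]'

```text
time: 11.63
tool_pos: [556.9, -49.9, 208.7]
tcp_rot: [-0.542, 1.567, -0.082]
contact_force: [5.1, 2.3, 3.7]
grip_width: 55.4
```

```bash
python3 -c "
from h import *
hk()"
```

```text
t 11.63 hook-frame loop -4.08 0.52 1.81 F [ 5.58 -0.2   3.67] w 55.446915911596086 yaw 116.4 down [ 3.8e-03 -3.0e-04 -1.0e+00]
```

step_arm --targets '[[[0.0002,0,-0.0001,0],[0.0004,0,-0.0001,0],[0.0006,0,-0.0001,0],[0.0006,0,-0.0001,0],[0.0006,0,-0.0001,0]]]'

```text
time: 12.05
tool_pos: [557.0, -49.9, 208.6]
tcp_rot: [-0.514, 1.566, -0.053]
contact_force: [3.9, 2.9, 7.2]
grip_width: 55.6
```

```bash
python3 -c "
from h import *
hk()
c=cam('wrist'); save('w3',np.clip(c['color'].astype(float)*1.6,0,255).astype(np.uint8))
hk()"
```

```text
t 12.05 hook-frame loop -3.95 0.51 1.67 F [4.82 0.89 7.16] w 55.64978574927573 yaw 116.4 down [ 4.7e-03 -2.0e-04 -1.0e+00]
t 12.1 hook-frame loop -3.96 0.5 1.65 F [4.28 1.   6.37] w 55.68338166875163 yaw 116.4 down [ 4.6e-03 -3.0e-04 -1.0e+00]
```

Hard stop at z≈1.7 mm with about 8 N. I'll test with a 1.5 mm lift: the spring force persists if the gate is still under the bar, and vanishes if the gate has snapped shut.

step_arm --targets '[[[-0.0005,0,0.0002,0],[-0.001,0,0.0002,0],[-0.0015,0,0.0002,0],[-0.0015,0,0.0002,0],[-0.0015,0,0.0002,0]]]'

```text
time: 12.52
tool_pos: [556.8, -49.8, 208.8]
tcp_rot: [-0.415, 1.568, 0.045]
contact_force: [5.7, 3.2, -1.8]
grip_width: 55.6
```

```bash
python3 -c "
from h import *
for i in range(4): hk(); bot.capture('top')"
```

```text
t 12.52 hook-frame loop -4.1 0.68 1.92 F [ 6.54  0.34 -1.85] w 55.590549809106484 yaw 116.39 down [ 2.7e-03  1.0e-04 -1.0e+00]
t 12.57 hook-frame loop -4.09 0.64 1.94 F [ 5.75 -1.33 -3.12] w 55.80908653880738 yaw 116.39 down [ 2.7e-03  1.0e-04 -1.0e+00]
t 12.62 hook-frame loop -4.07 0.65 1.95 F [ 5.79 -0.96 -2.34] w 55.61567210862429 yaw 116.39 down [ 2.8e-03  1.0e-04 -1.0e+00]
t 12.67 hook-frame loop -4.1 0.64 1.91 F [ 5.5  -0.99 -2.34] w 55.52775595892566 yaw 116.39 down [ 2.7e-03  1.0e-04 -1.0e+00]
```

step_arm --targets '[[[0,0,0.0005,0],[0,0,0.001,0],[0,0,0.0015,0],[0,0,0.002,0],[0,0,0.002,0]]]'

```text
time: 13.13
tool_pos: [557.6, -49.4, 208.6]
tcp_rot: [-1.909, 1.57, -1.449]
contact_force: [-4.2, -2.3, 4.3]
grip_width: 55.8
```

```bash
python3 -c "
from h import *
for i in range(3): hk(); bot.capture('top')"
```

```text
t 13.13 hook-frame loop -3.22 0.73 1.66 F [-4.8  -0.22  4.31] w 55.77291057020129 yaw 116.39 down [ 1.e-04 -6.e-04 -1.e+00]
t 13.18 hook-frame loop -3.12 0.73 1.67 F [-3.27 -1.09  3.92] w 55.22511680455172 yaw 116.38 down [ 4.e-04 -4.e-04 -1.e+00]
t 13.23 hook-frame loop -2.97 0.71 1.68 F [-3.42 -0.31  3.62] w 55.73586034092772 yaw 116.38 down [ 8.e-04 -3.e-04 -1.e+00]
```

step_arm --targets '[[[-0.0005,0,0,0],[-0.001,0,0,0],[-0.0015,0,0,0],[-0.002,0,0,0],[-0.002,0,0,0]]]'

```text
time: 13.7
tool_pos: [558.0, -48.9, 210.3]
tcp_rot: [-0.14, 1.57, 0.321]
contact_force: [-0.2, -0.9, -0.9]
grip_width: 55.9
```

```bash
python3 -c "
from h import *
for i in range(3): hk(); bot.capture('top')"
```

```text
t 13.7 hook-frame loop -2.68 0.94 3.4 F [-0.63 -0.74 -0.91] w 55.90770542564382 yaw 116.39 down [ 8.e-04  3.e-04 -1.e+00]
t 13.75 hook-frame loop -2.71 0.9 3.43 F [ 0.19 -0.22 -1.94] w 55.83227114301778 yaw 116.39 down [ 8.e-04  2.e-04 -1.e+00]
t 13.8 hook-frame loop -2.74 0.87 3.45 F [-0.31 -0.08 -1.81] w 55.62239026079631 yaw 116.39 down [ 8.e-04  1.e-04 -1.e+00]
```

step_arm --targets '[[[0,0,0.001,0],[0,0,0.002,0],[0,0,0.003,0],[0,0,0.004,0],[0,0,0.004,0]]]'

```text
time: 14.27
tool_pos: [561.7, -47.2, 210.4]
tcp_rot: [-0.387, 1.57, 0.073]
contact_force: [0.7, 0.1, -1.5]
grip_width: 55.7
```

```bash
python3 - <<'E'
from h import *
hk()
c=cam('side'); s,p,R=pose(); u0,v0=proj(c,p+[0,0,43.1])[0]; x0,y0=int(u0)-40,int(v0)-30
save('s4c',np.clip(cv2.resize(c['color'][y0:y0+60,x0:x0+80],(800,600),interpolation=2).astype(float)*1.6,0,255).astype(np.uint8)); hk()
E
```

```text
t 14.27 hook-frame loop 1.47 0.85 3.52 F [ 0.66 -0.23 -1.48] w 55.69473765044118 yaw 116.39 down [ 1.1e-03  1.0e-04 -1.0e+00]
t 14.32 hook-frame loop 1.34 0.87 3.5 F [ 0.87  0.4  -3.14] w 55.71500338155368 yaw 116.4 down [ 9.e-04  0.e+00 -1.e+00]
```

View pics/s4c.png

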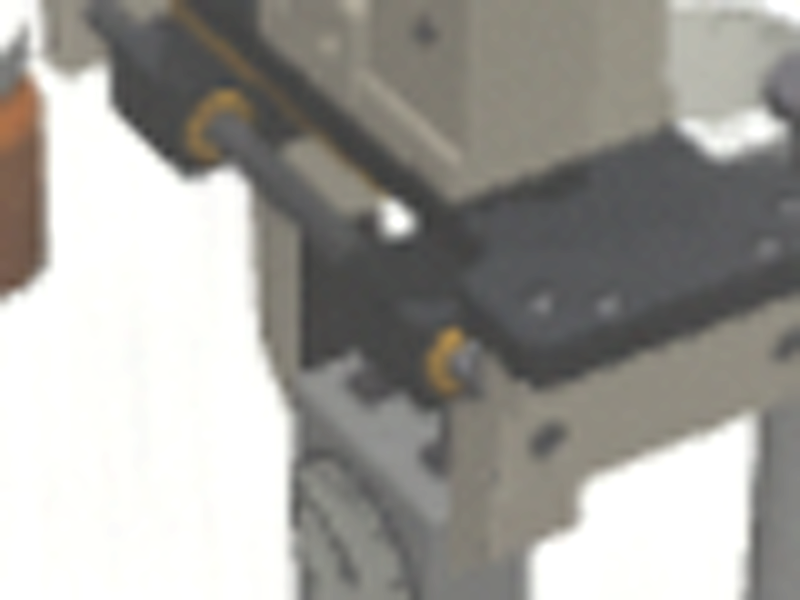

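Side crop: nothing readable at the hook (the rod hides it), thermometer upright at (400,450). The bar crossed the mouth freely at z≈3.5 mm with no force, so the gate is shut above it. I'll set it down and release.

step_arm --targets '[[[0.0004,0,0,0],[0.0008,0,0,0],[0.0012,0,0,0],[0.0015,0,0,0],[0.0015,0,0,0]]]'

```text
time: 14.73
tool_pos: [561.6, -47.2, 208.9]
tcp_rot: [-0.406, 1.57, 0.055]
contact_force: [0.5, -0.1, -1.5]
grip_width: 55.9
```

```bash
python3 -c "
from h import *
hk()"
```

```text
t 14.73 hook-frame loop 1.34 0.88 1.97 F [ 0.41 -0.3  -1.46] w 55.88078973743786 yaw 116.39 down [ 9.e-04  0.e+00 -1.e+00]
```

step_arm --targets '[[[0,0,0,0],[0,0,0,0],[0,0,0,0],[0,0,0,0],[0,0,0,0]]]' --jaw 0.25

```text
time: 15.15
tool_pos: [561.7, -47.2, 209.0]
tcp_rot: [-0.488, 1.57, -0.027]
contact_force: [0.0, 0.7, -0.1]
grip_width: 68.9
```

step_arm --targets '[[[0,0,0,0],[0,0,0,0],[0,0,0,0],[0,0,0,0],[0,0,0,0]]]'

```text
time: 15.57
tool_pos: [561.7, -47.3, 209.0]
tcp_rot: [-0.461, 1.57, 0.0]
contact_force: [-0.3, -0.7, 0.3]
grip_width: 68.7
```

```bash
python3 - <<'E'
from h import *
hk()
c=cam('wrist'); save('w4',np.clip(c['color'].astype(float)*1.3,0,255).astype(np.uint8))
E
```

```text
t 15.57 hook-frame loop 1.38 0.81 2.12 F [-0.57 -0.48  0.28] w 68.70864219299077 yaw 116.39 down [ 0.0012  0.     -1.    ]
```

View pics/w4.png

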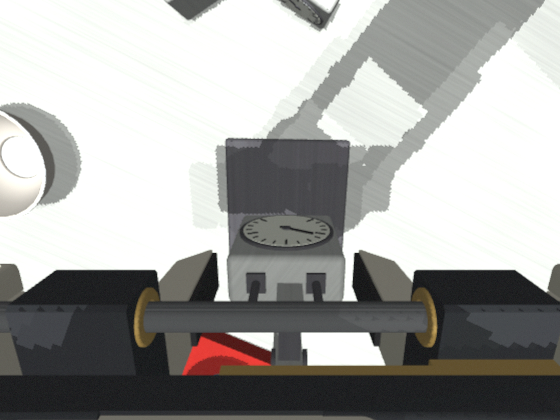

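Wrist view: the thermometer hangs between the open fingers, dial (287,230) outward, nose (289,290) between the loop legs. I'm retreating straight up.

step_arm --targets '[[[0,0,0,0],[0,0,0,0],[-0.005,0,0,0],[-0.015,0,0,0],[-0.03,0,0,0]]]' --jaw 0.1

```text
time: 16.03
tool_pos: [561.1, -47.2, 239.0]
tcp_rot: [2.18, 1.57, 2.641]
contact_force: [2.1, 0.7, 0.6]
grip_width: 82.6
```

step_arm --targets '[[[-0.02,0,0,0],[-0.04,0,0,0],[-0.06,0,0,0],[-0.08,0,0,0],[-0.1,0,0,0]]]'

```text
time: 16.45
tool_pos: [561.1, -47.2, 341.2]
tcp_rot: [-0.066, 1.57, 0.395]
contact_force: [0.5, -0.3, -0.3]
grip_width: 82.4
```

step_arm --targets '[[[0,0,-0.03,0],[0,0,-0.06,0],[0,0,-0.09,0],[0,0,-0.12,0],[0,0,-0.15,0]]]'

```text
time: 16.87
tool_pos: [425.4, -114.1, 342.2]
tcp_rot: [-0.748, 1.569, -0.287]
contact_force: [0.8, -0.8, 0.2]
grip_width: 82.6
```

step_arm --targets '[[[0,0,0,0],[0,0,0,0],[0,0,0,0],[0,0,0,0],[0,0,0,0]]]'

```text
time: 17.28
tool_pos: [426.2, -113.8, 342.1]
tcp_rot: [-0.648, 1.569, -0.185]
contact_force: [0.3, 0.1, -0.1]
grip_width: 82.8
```

```bash
python3 - <<'E'
from h import *
hk()
a=np.radians(26.2); u=np.array([np.cos(a),np.sin(a)]); n=np.array([-u[1],u[0]]); S=np.array([560.8,-48.6])
ims=[]
for i in range(2):
    c=cam('side'); W=cloud(c); A=W.reshape(-1,3); X=(A[:,:2]-S)@u;Y=(A[:,:2]-S)@n;Z=A[:,2]
    m=(abs(X)<30)&(abs(Y)<35)&(Z>150)&(Z<221); print(m.sum(),[np.percentile(q[m],[2,50,98]).round(1) for q in (X,Y,Z)])
    C=c['color'].astype(float); print(np.abs(C-ims[-1])[150:280,260:360].mean() if ims else ''); ims.append(C)
    bot.capture('top'); bot.capture('top'); bot.capture('top')
save('s5',np.clip(cv2.resize(c['color'][175:250,260:360],(800,600),interpolation=2).astype(float)*1.4,0,255).astype(np.uint8))
E
```

```text
t 17.28 hook-frame loop -149.53 0.92 135.23 F [ 0.28 -0.06 -0.07] w 82.82038314887441 yaw 116.48 down [ 1.7e-03 -3.0e-04 -1.0e+00]
526 [array([-14.9, -11.5,  11.5]), array([-28.6, -21.3,  24.5]), array([163. , 193.7, 220.2])]

522 [array([-15. , -11.5,  11.7]), array([-28.7, -21. ,  24.1]), array([162.5, 194.4, 220.4])]
0.6186153846153846
```

View pics/s5.png

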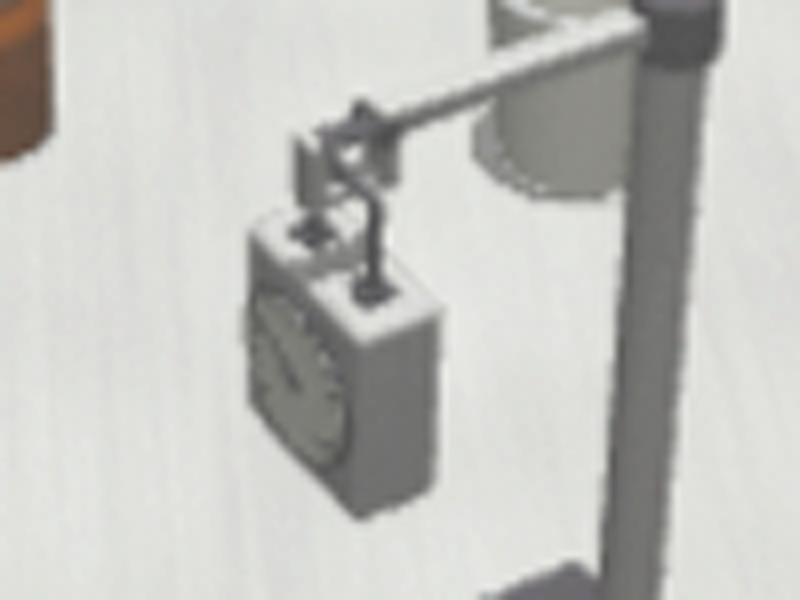

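It hangs upright, dial (300,380) outward. The gate shows as a level line at (340,130) above the loop bar (355,165). There's no motion between frames.

```bash
python3 -c "
from plant import bot
print(bot.close_job())"
```

```text
the job is handed in; nothing more can be done
None
```

I hung the rightmost thermometer on the spring-gate hook and handed the job in at about 17.7 s. The hand-in gives no verdict, so success rests on my own checks.

**What I did:** I gripped it by its sides and threaded the loop over the nose. I then pressed the bar down against the nose's inner face to the bottom of the hook, let go and backed the arm away.

**Final checks:**
- **Seating:** there was a hard stop with the bar axis about 1.7 mm above the hook's bottom. After a small lift the spring force was gone and the bar slid freely across the mouth, so the gate had snapped shut. The last side picture shows the gate level above the bar.
- **Hanging:** the thermometer is upright with the dial facing outward. Two side pictures about 0.2 s apart show it still, and the arm is well clear.
- **Force:** the highest reading was about 8.5 to 10 N, against the 15 N limit. I only read it between short moves, so a brief peak could have been missed.
- **Other objects:** the arm's path stayed clear of the jar, bowl and cup. I did not re-measure their positions.

**One disagreement:** I felt the nose about 2 mm further inward than the cameras had put it. I corrected for this by feel when setting the loop down.

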